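# Crate a jar and aim the bottle-top dispenser at it

## Robot

A 6-joint arm with a two-finger parallel gripper is mounted at the origin on the work surface. World frame = base frame: x ahead of the robot, y to its left, z up, the work surface at z = 0. Lengths are in m, angles in rad, forces in N, time in s.
With the tool pointing down it reaches from about 0.4 to 0.925 m from the base axis. Payload 3.4 kg.
Tool frame: the origin (TCP) lies at the very end of the fingers, on their centre line; the grasp point (between the pads) lies 19 mm behind it; z points along the fingers, y is the line along which they close (so a half turn about z gives the same grasp; the last joint's range is limited). The gripper opens to 85 mm and grips with 20 to 120 N. Pads are 22 mm wide; open, the fingers measure 114 mm over their backs; the gripper's body (76 mm by 85 mm) begins 54 mm behind the grasp point. The pads swing forward as they close: fully open they stand 13 mm farther back than shut.
Start: joints at [1.276, 0.307, 1.506, -0, 1.328, -0.073], TCP at [0.127, 0.561, 0.199] pointing down, gripper open.
Joint ranges: [-3.12, 3.12], [-1.05, 2.28], [0.14, 2.33], [-1.42, 4.57], [0.1, 2.73], [-2.68, 2.68]. Speed limits (rad/s): [2.57, 2.57, 3.14, 3.14, 3.14, 3.14].

## Interface

Orientations are given as a unit quaternion [w, x, y, z].
In Python, from plant import * gives the robot as it stands. Calls block until the motion is done:
- reach(position, orientation): joint-space move of the TCP to a pose.
- move_l(position, ori=None, velocity=0.15, force_limit=None): straight line of the TCP; ori=None keeps the orientation; velocity is the mean speed in m/s. With force_limit (N) it stops when the force on the tool has changed by that much, and returns True; else False.
- move_joints(angles): joint-space move.
- command_gripper(opening): finger opening in m; the grip force is fixed at half the most; returns when the fingers have stopped.
- wait(seconds).
- solve_ik(position, orientation): joint angles nearest the present ones, or None.
- camera(name): name is "scene" or "side" or "wrist"; returns a dict with "frame" (400x640x3 uint8, blue, green, red), "fx", "fy", "cx", "cy" (pixels), "world_to_cam" (4x4, takes a point from world to camera coordinates). Camera axes: x right, y up, looking along -z (the intrinsics and any distortion apply to the point x, -y, -z); pixel columns grow to the right and rows downward; lengths in m; the calibration is good to about 2 mm. A picture is of the moment at which its call begins. There is no depth.
A pose or a line that the arm cannot do raises MotionError and nothing moves.
- job_done(): hands the job in; it is judged then, once.
Readings, each from a call of its own:
- current_time(): time.
- current_joint_pos(): joint angles.
- current_joint_velocities(): joint speeds.
- current_joint_torque(): joint torques, N m.
- current_position(): TCP position.
- current_orientation(): TCP orientation.
- current_wrist_force(): force on the tool from outside, world axes, zero at the start.
- current_ft_torque(): the same for the moment, N m.
- current_grip_width(): finger opening in m.
- current_grip_force(): force on a finger pad.
Only numpy, scipy, OpenCV 4.12 (cv2) and the standard library are available. Lean on these libraries where they do the work, as an engineer would, in place of code of your own. Each camera call takes 0.05 s, during which the arm holds its last target. There are 200 camera calls.

## Task

Stand the empty open jar in the free cell of the divided crate beside the dispenser, lowering it in gently, and turn the dispenser's head on its bottle so that the spout hangs over the middle of that jar's mouth, ready to dispense. Keep the open jar upright, and leave the two capped jars in their cells and the other things on the bench where they stand.

Things in the scene. Friction and masses are not known exactly. Their poses are not given: they have to be found in the camera images.
- dispenser: Bottle-top dispenser: amber bottle, 70 mm across, in a round black stand (100 mm across), both fixed; on its neck a head that turns, from 136 to 311 mm above the bench, within 45 mm of the axis apart from the discharge tube (grey cap on top 49 mm across). Origin: centre of the underside, on the bench; z is the axis of bottle and head; +y points at the crate's middle cell, x along the crate's row.
- head (a joint): Turn of the whole head about the upright axis, rad, anticlockwise from above. At t the discharge tube points along (-sin t, cos t) in the dispenser's x, y: 0 is over the crate's middle cell. Starts at 1.4 to 2.6; range -3.1 to 3.3. Turns stiffly (0.12 N m, 1.2 N at 100 mm off the axis), does not spring back, stays where left.
- spout_tip (a point): Lower end of the spout. The discharge tube, grey, 10 mm thick, runs level out of the head at 170 mm above the bench (straight from 66 to 120 mm off the axis), then bends down to this tip, 135 mm off the axis and 118 mm above the bench.
- crate: Blue plastic crate, 193 x 67 mm, 42 mm high, walls and floor 4 mm, fixed, with three cells 59 x 59 mm in a row along its x, centres at x = -63, 0 and +63 mm. Origin: centre of its underside, 128 mm from the dispenser's axis. Two cells hold the capped jars; the third is free.
- open_jar: Empty white plastic jar without a cap, 52 mm across, 98 mm high, straight-sided up to 80 mm, then a 47 mm neck with an open mouth 42 mm across inside. About 80 g. It stands upright on the bench to the robot's left. Origin at the centre of its underside, z up.
- jar_mouth (a point): Centre of the open jar's mouth, at its rim, 98 mm above its underside.
- jar_a: Full white jar of the same size with a black screw cap (53 mm across), 102 mm high, in a crate cell. Origin at the centre of its underside.
- jar_b: Another full capped jar exactly like jar_a, in another crate cell.
- spray_bottle: White trigger spray bottle with a blue head, 72 mm across, 202 mm high, standing to the robot's right; bystander. Origin at the centre of its underside.
- tip_box: Closed blue and grey pipette tip box, 88 x 124 mm, 62 mm high, far to the robot's left; bystander. Origin at the centre of its underside.
Things that resemble listed ones, but are neither listed nor needed, are in the scene too. What is shaped like the crate but orange or yellow is not meant.

How it is judged:
By the outcome, as a careful person would: the job done as asked, in the order asked, and still so for the second after the job is handed in, with the robot touching nothing.
It also fails if it takes over 72 s, if anything falls off the work surface, if the arm or the gripper's body presses on something with over 40 N, if the wrist force passes 120 N, or if a joint passes its speed limit or range.

## Working session

There is one attempt and no reset: what is moved stays moved. The work goes in short steps, each a Python script; the robot and the scene stay as the last script left them, time stands still between calls to the robot, and variables do not carry over. Pictures are saved under pics/ and viewed, at most 10 in all, crops included, and the job is handed in when it is done.

```bash
ls; mkdir -p pics; python3 - <<'E'
from plant import *
import cv2,pickle
for n in ("scene","side","wrist"):
    c=camera(n); cv2.imwrite(f"pics/{n}0.png",c["frame"]); pickle.dump(c,open(f"{n}0.pkl","wb"))
    print(n,{k:v for k,v in c.items() if k!="frame"})
print(current_orientation(),current_time())
E
```

```text
pics
scene {'fx': 515.7067241476608, 'fy': 515.7067241476608, 'cx': 327.92493215030845, 'cy': 202.6024539193407, 'world_to_cam': array([[-0.07829413,  0.99690764, -0.00672252,  0.07835575],
       [-0.84590518, -0.06286345,  0.52961553,  0.46546873],
       [ 0.52755517,  0.0471524 ,  0.84821117, -1.61872126],
       [ 0.        ,  0.        ,  0.        ,  1.        ]])}
side {'fx': 445.07357801845615, 'fy': 445.07357801845615, 'cx': 321.4446429649583, 'cy': 203.34470366115644, 'world_to_cam': array([[-0.97951604, -0.20114301, -0.00947692,  0.5965941 ],
       [ 0.15009732, -0.76069068,  0.63152235, -0.16709744],
       [-0.13423531,  0.61716382,  0.77529975, -1.32531582],
       [ 0.        ,  0.        ,  0.        ,  1.        ]])}
wrist {'fx': 305.237431925337, 'fy': 305.237431925337, 'cx': 322.5131730692732, 'cy': 202.74271547053195, 'world_to_cam': array([[ 0.21907278,  0.97570723, -0.00158602, -0.57369006],
       [-0.93448774,  0.20934985, -0.28793281,  0.03867646],
       [-0.28060609,  0.06456036,  0.9576493 , -0.37863791],
       [ 0.        ,  0.        ,  0.        ,  1.        ]])}
[-1.28795188e-04  1.10680827e-01  9.93855685e-01 -7.84632164e-04] 0.15
```

View pics/scene0.png

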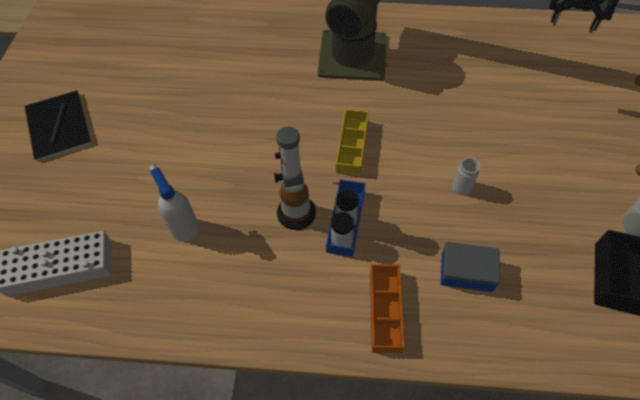

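View pics/side0.png

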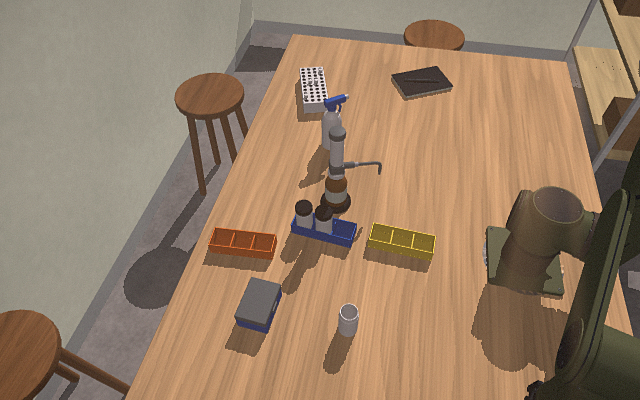

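Scene view: the free-standing white jar at (466,177) matches `open_jar` (open top, side view (348,320)). There are three crates: orange (387,308), yellow (352,142) and blue (346,217). Only the blue one fits, since it stands beside the dispenser (296,205) and holds two black caps at (347,200) and (342,223). Its free cell is at the robot end, about (351,188). The spout points towards the robot. Next I'll measure and take one confirming crop.

```bash
cat > h.py <<'E'
import numpy as np,cv2
def ray(c,u,v):
    W=c["world_to_cam"];R=W[:3,:3];o=-R.T@W[:3,3]
    return o,R.T@np.array([(u-c["cx"])/c["fx"],-(v-c["cy"])/c["fy"],-1])
def onz(c,p,z):
    o,d=ray(c,*p);return o+d*(z-o[2])/d[2]
def proj(c,P):
    q=c["world_to_cam"]@np.r_[P,1];return c["cx"]-c["fx"]*q[0]/q[2],c["cy"]+c["fy"]*q[1]/q[2]
def tri(c1,p1,c2,p2):
    (a,d),(b,e)=ray(c1,*p1),ray(c2,*p2)
    s=np.linalg.lstsq(np.c_[d,-e],b-a,rcond=None)[0]
    P,Q=a+s[0]*d,b+s[1]*e;return (P+Q)/2,np.linalg.norm(P-Q)
E
python3 - <<'E'
import pickle
from h import *
im=[]
for n,(x,y,w,h) in dict(scene=(260,110,240,160),side=(280,110,130,240)).items():
    c=pickle.load(open(n+"0.pkl","rb"));f=c["frame"]
    hsv=cv2.cvtColor(f,cv2.COLOR_BGR2HSV)
    blue=cv2.inRange(hsv,(108,120,40),(128,255,255))
    k,l,s,_=cv2.connectedComponentsWithStats(blue)
    for i in range(1,k):
        if s[i,4]>150:
            ct=max(cv2.findContours((l==i).astype(np.uint8),0,2)[0],key=cv2.contourArea)
            q=cv2.approxPolyDP(cv2.convexHull(ct),4,True)[:,0]
            print(n,s[i],q.tolist())
            print(np.round([onz(c,p,.042)[:2] for p in q],3).tolist())
    im.append(cv2.resize(f[y:y+h,x:x+w],None,fx=(3.3 if n=="scene" else 2.4),fy=(3.3 if n=="scene" else 2.4),interpolation=cv2.INTER_CUBIC))
cv2.imwrite("pics/c0.png",im[0]);cv2.imwrite("pics/c1.png",im[1])
E
```

```text
scene [151 168  23  31 305] [[152, 170], [159, 170], [172, 196], [162, 196]]
[[0.514, -0.495], [0.512, -0.477], [0.589, -0.424], [0.59, -0.449]]
scene [327 180  38  76 616] [[363, 183], [352, 254], [327, 251], [340, 182]]
[[0.514, 0.051], [0.716, 0.034], [0.712, -0.025], [0.515, -0.007]]
scene [441 252  55  39 353] [[493, 289], [442, 284], [443, 252], [495, 285]]
[[0.779, 0.354], [0.776, 0.241], [0.695, 0.246], [0.769, 0.359]]
```

View pics/c0.png

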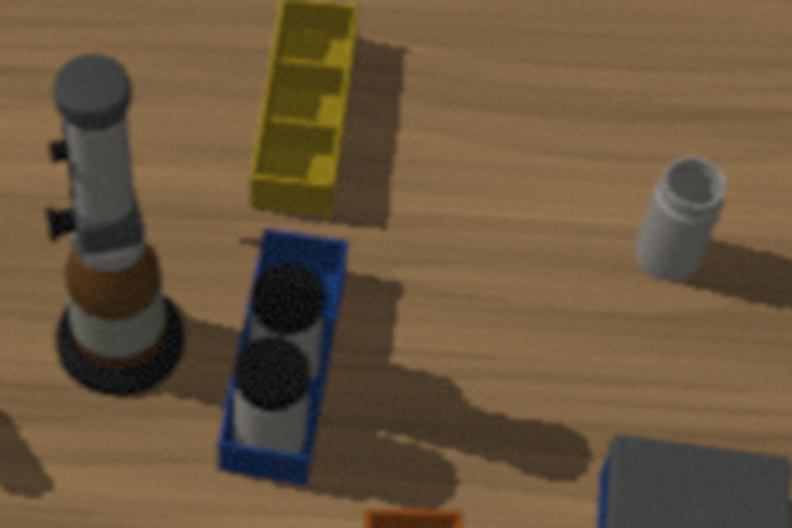

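View pics/c1.png

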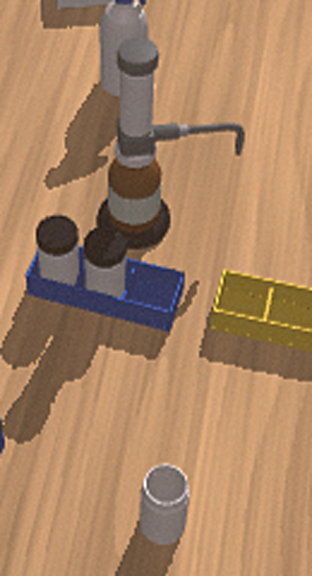

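The crop confirms it. The blue crate holds two capped jars at the far end, with its free cell at the robot end (scene px 351,190). The open jar's mouth is at scene (471,166) and side (349,312). The spout points towards the robot, with its tip at side (379,174). Now I'll compute positions from both views.

```bash
python3 - <<'E'
import pickle
from h import *
S=pickle.load(open("scene0.pkl","rb"));D=pickle.load(open("side0.pkl","rb"))
s=lambda x,y:((x+.5)/3.3+260-.5,(y+.5)/3.3+110-.5)
d=lambda x,y:((x+.5)/2.4+280-.5,(y+.5)/2.4+110-.5)
def T(n,a,b,z):
    t,e=tri(S,a,D,b);print(n,t.round(4),round(e,4),'onz',onz(S,a,z)[:2].round(4),onz(D,b,z)[:2].round(4))
T('mouth',s(696,185),d(166,484),.098)
T('cap',s(93,83),d(139,50),.311)
T('jarfar',s(273,372),d(57,232),.106)
T('jarmid',s(289,297),d(105,243),.106)
T('rim back',s(263,232),d(185,270),.042)
T('rim front',s(348,240),d(172,309),.042)
print('tip',onz(D,d(239,152),.118),'elbow/tube',onz(D,d(200,128),.17),onz(D,d(235,125),.17))
print('collar seg', onz(D,d(160,132),.17))
E
```

```text
mouth [0.4751 0.3116 0.0923] 0.0044 onz [0.4813 0.3114] [0.4735 0.3125]
cap [ 0.5848 -0.1139  0.3065] 0.0035 onz [ 0.5903 -0.1119] [ 0.5832 -0.1111]
jarfar [0.6633 0.0063 0.0982] 0.0037 onz [0.6693 0.0077] [0.6606 0.0105]
jarmid [0.6011 0.0135 0.0996] 0.0049 onz [0.6073 0.0152] [0.5987 0.016 ]
rim back [ 0.5021 -0.0114  0.0362] 0.0061 onz [ 0.509  -0.0091] [ 0.5  -0.01]
rim front [0.5084 0.0549 0.041 ] 0.0056 onz [0.5116 0.0566] [0.5066 0.0529]
tip [ 0.45540746 -0.15638656  0.118     ] elbow/tube [ 0.50737625 -0.13880075  0.17      ] [ 0.46477076 -0.152519    0.17      ]
collar seg [ 0.55569028 -0.12220659  0.17      ]
```

```bash
cat >> h.py <<'E'
def down(phi):
    a=np.radians((phi+90)/2);return [0,np.cos(a),np.sin(a),0]
E
python3 - <<'E'
from plant import *
from h import *
import pickle
q=down(84)
reach([.470,.312,.22],q)
c=camera("wrist");pickle.dump(c,open("w1.pkl","wb"));cv2.imwrite("pics/w1.png",c["frame"])
print(current_position(),current_time(),proj(c,[.477,.312,.098]))
E
```

```text
[0.46924177 0.31289597 0.21993566] 1.7667 (np.float64(322.9020303038925), np.float64(194.19586059951786))
```

View pics/w1.png

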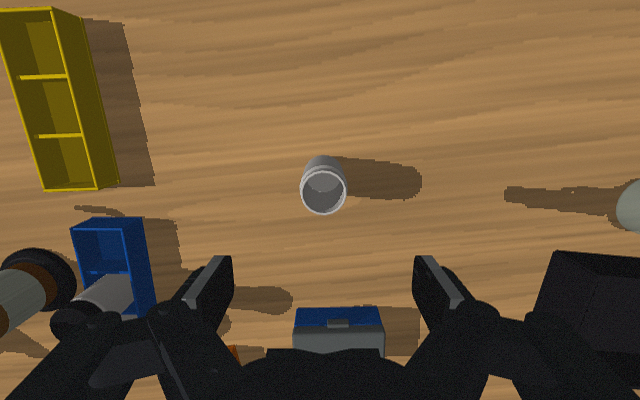

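The jar's mouth centre is at about (323,192), within 2 px of the prediction. The free cell shows at (105,245). I'll grasp the jar, then look at the cell from nearby.

```bash
python3 - <<'E'
from plant import *
from h import *
import pickle
c=pickle.load(open("w1.pkl","rb"));print("mouth",onz(c,(323,192),.098))
q=down(84)
m=onz(c,(323,192),.098)[:2]
reach([*m,.13],q)
move_l([*m,.048],velocity=.1,force_limit=8)
command_gripper(.04)
print(current_grip_width(),current_grip_force(),current_position())
move_l([*m,.2],velocity=.15)
reach([.515,.115,.225],q)
c=camera("wrist");pickle.dump(c,open("w2.pkl","wb"));cv2.imwrite("pics/w2.png",c["frame"])
print(current_grip_width(),current_position(),current_time(),current_wrist_force())
E
```

```text
mouth [0.47473783 0.31233193 0.098     ]
0.04498133198951493 61.031635981053114 [0.47545548 0.31282236 0.04911861]
0.04505181562487298 [0.51464055 0.11621688 0.22447215] 5.6833 [ 0.33566794  0.35055867 -0.65719863]
```

View pics/w2.png

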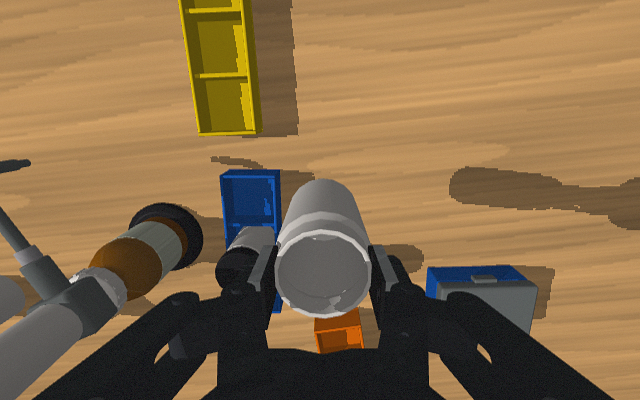

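The jar is held upright in the fingers, and the blue crate's free cell is at about (250,205). I'll enlarge the cell with the estimated rim projected on it, and check the held jar.

```bash
python3 - <<'E'
from h import *
import pickle
c=pickle.load(open("w2.pkl","rb"))
print("held mouth",onz(c,(322.5,273),.273)," TCP .5146 .1162")
f=c["frame"];k=6;x0,y0=205,155
g=cv2.resize(f[y0:y0+85,x0:x0+95],None,fx=k,fy=k,interpolation=cv2.INTER_CUBIC)
C=np.array([.5405,.022]);ex=np.array([np.cos(.105),-np.sin(.105)]);ey=np.array([-ex[1],ex[0]])
for z,col,a in((.042,(0,255,255),.0295),(.004,(0,0,255),.0295)):
    for sx,sy in((-1,-1),(-1,1),(1,1),(1,-1)):
        u,v=proj(c,[*(C+a*sx*ex+a*sy*ey),z]);cv2.circle(g,(int((u-x0+.5)*k),int((v-y0+.5)*k)),4,col,1)
cv2.imwrite("pics/w2c.png",g)
E
```

```text
held mouth [0.51418953 0.11526145 0.273     ]  TCP .5146 .1162
```

View pics/w2c.png

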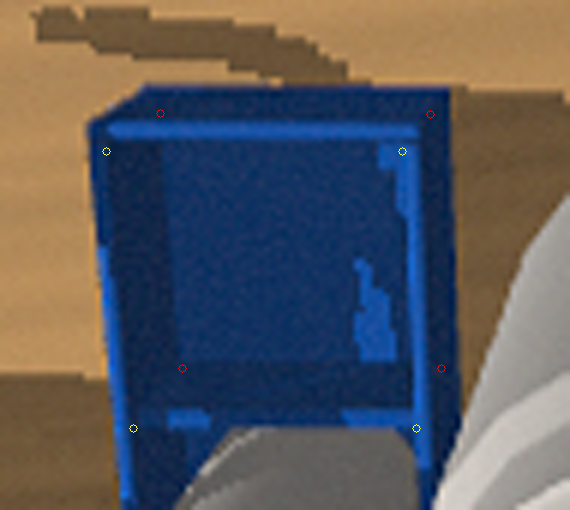

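```bash
python3 - <<'E'
from h import *
import pickle
c=pickle.load(open("w2.pkl","rb"));k=6
P=np.array([onz(c,(x/k+205-.5,y/k+155-.5),.042)[:2] for x,y in((112,140),(408,140),(414,410),(131,410))])
print(P.round(4),P.mean(0),[np.linalg.norm(P[i]-P[i-1]).round(4) for i in range(4)])
d=P[1]-P[0]+P[2]-P[3];print("ey angle",np.degrees(np.arctan2(d[1],d[0])));d=P[2]-P[1]+P[3]-P[0];print("ex angle",np.degrees(np.arctan2(d[1],d[0])))
E
```

```text
[[ 0.506  -0.0027]
 [ 0.5121  0.0558]
 [ 0.5688  0.0484]
 [ 0.5626 -0.0101]] [0.53737339 0.02285538] [np.float64(0.0572), np.float64(0.0588), np.float64(0.0572), np.float64(0.0588)]
ey angle 84.00040410553243
ex angle -7.3980178620073325
```

```bash
python3 - <<'E'
from plant import *
from h import *
q=down(84);x,y=.538,.0236
reach([x,y,.20],q)
move_l([x,y,.112],velocity=.12)
p=current_position();print(p)
x+=x-p[0];y+=y-p[1]
move_l([x,y,.105],velocity=.05)
r=move_l([x,y,.062],velocity=.05,force_limit=4);print(r,current_position(),current_wrist_force())
if not r:
    r=move_l([x,y,.050],velocity=.015,force_limit=3);print(r,current_position(),current_wrist_force())
print(current_time())
E
```

```text
[0.53871508 0.02401964 0.11268573]
False [0.53759412 0.02317229 0.06219797] [ 0.78223717  0.80437565 -0.76904481]
True [0.53719993 0.02324623 0.05308263] [-0.57662237  0.87525222  3.5196083 ]
8.9417
```

```bash
python3 - <<'E'
from plant import *
from h import *
import pickle
p=current_position()
print(move_l([p[0]+.0007,p[1]-.002,.0531],velocity=.01,force_limit=3),current_position(),current_wrist_force())
command_gripper(.085)
p=current_position()
move_l([p[0],p[1],.23],velocity=.15)
reach([.45,.06,.30],down(84))
for n in("wrist","side"):
    c=camera(n);pickle.dump(c,open(n+"3.pkl","wb"));cv2.imwrite(f"pics/{n}3.png",c["frame"])
print(current_position(),current_time())
a=pickle.load(open("wrist3.pkl","rb"))["frame"];b=c["frame"][100:260,270:410]
cv2.imwrite("pics/m3.png",cv2.copyMakeBorder(np.hstack([a,np.zeros((400,0,3),np.uint8)]),0,0,0,0,0))
E
```

```text
False [0.53792667 0.02162501 0.05323634] [-0.27741708  4.01809166  5.14148108]
[0.45018926 0.05974945 0.29889861] 11.8167
```

View pics/wrist3.png

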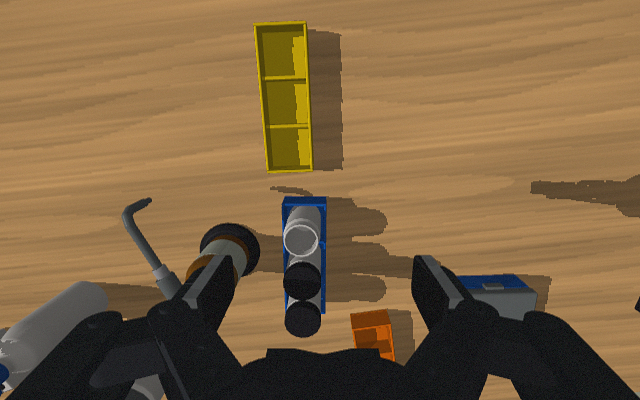

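The jar stands in the cell with its mouth centred at (301,239). The capped jars are undisturbed. The tube runs from (165,270) to the bend at (127,212), with the tip at (149,201). Next I'll compute the angles and the spray bottle clearance.

```bash
python3 - <<'E'
from plant import *
from h import *
import pickle
c=pickle.load(open("wrist3.pkl","rb"));S=pickle.load(open("scene0.pkl","rb"))
A=np.array([.586,-.1115])
M=onz(c,(301,239.5),.102)[:2];v=M-A
print("M",M,"r",np.linalg.norm(v),"target deg",np.degrees(np.arctan2(v[1],v[0])))
for p,z in(((149,201.5),.118),((158,262),.17),((136,232),.17)):
    w=onz(c,p,z)[:2]-A;print(w+A,np.linalg.norm(w),np.degrees(np.arctan2(w[1],w[0]))%360)
print("spray",onz(S,(185,235),0))
j=current_joint_pos();print(j)
th0=198
for th in(198,155,112):
    d=np.array([np.cos(np.radians(th)),np.sin(np.radians(th))]);P=A+.1*d
    print(th,solve_ik([*P,.145],down(th-90)))
E
```

```text
M [0.53707451 0.02209966] r 0.1422763971067977 target deg 110.11321869034636
[ 0.4612722  -0.15415677] 0.13182042709777414 198.88063196781027
[ 0.51846578 -0.13061156] 0.0701863397840589 195.80102499846728
[ 0.48103651 -0.14489307] 0.11014732128372597 197.64794180673445
spray [ 0.67379414 -0.38187696  0.        ]
[ 3.91325092e-02  6.76212611e-02  1.56473861e+00 -2.70075995e-04
  1.51070410e+00 -1.42676391e+00]
198 [-3.64992971e-01  2.68273258e-01  1.71448734e+00 -4.44089210e-16
  1.15883206e+00 -2.24994856e+00]
155 [-2.23340454e-01  2.53767171e-01  1.73617367e+00 -4.44089210e-16
  1.15165181e+00 -1.35780447e+00]
112 [-1.11188434e-01  3.17928194e-01  1.63768383e+00 -4.44089210e-16
  1.18598063e+00 -4.95160869e-01]
```

```bash
cat >> h.py <<'E'
A=np.array([.586,-.1115])
def at(th,z=.145,r=.1): return [A[0]+r*np.cos(np.radians(th)),A[1]+r*np.sin(np.radians(th)),z]
E
python3 - <<'E'
from plant import *
from h import *
import pickle
reach(at(198,.30),down(108))
command_gripper(.055)
print("hit",move_l(at(198),velocity=.12,force_limit=6),current_position())
command_gripper(.02);print(current_grip_width(),current_wrist_force())
for th in np.arange(188,109,-13): 
    move_l(at(th),down(th-90),velocity=.08)
    print(th,current_position()[:2].round(4),current_wrist_force().round(1),current_ft_torque().round(2))
move_l(at(108),down(18),velocity=.05)
for n in("wrist","side","scene"):
    c=camera(n);pickle.dump(c,open(n+"4.pkl","wb"));cv2.imwrite(f"pics/{n}4.png",c["frame"])
print(current_time())
E
```

```text
hit False [ 0.49151781 -0.14265257  0.14569544]
0.01993304427866633 [ 0.41474016 -0.17685331  0.32139813]
188 [ 0.4871 -0.1254] [-0.2  0.5  0.2] [ 0.05  0.   -0.05]
175 [ 0.4867 -0.1033] [0.2 0.4 0.6] [ 0.01 -0.02  0.03]
162 [ 0.4911 -0.0812] [ 1.2  0.3 -0.6] [-0.03  0.06 -0.02]
149 [ 0.5002 -0.0606] [ 0.6  0.1 -0.1] [-0.02  0.01  0.04]
136 [ 0.5137 -0.0426] [ 0.9  0.4 -0.4] [0.04 0.   0.02]
123 [ 0.5309 -0.0281] [-0.1 -0.  -0.2] [-0.06 -0.   -0.01]
110 [ 0.5509 -0.0179] [-0.7 -0.7 -0.2] [-0.09 -0.01  0.01]
18.3083
```

View pics/wrist4.png

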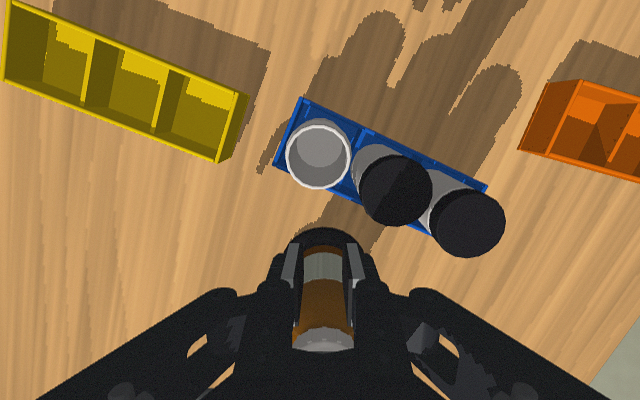

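The wrist view shows the jar mouth at (318,156) and the bottle between the fingers at (325,270), but no tube there, so it probably wasn't caught. I'll check numerically whether the tube has moved.

```bash
python3 - <<'E'
from h import *
import pickle
f=[pickle.load(open(f"side{i}.pkl","rb"))["frame"] for i in(0,3,4)]
for g in f:
    s=g.astype(int);sat=s.max(2)-s.min(2)
    m=((sat<22)&(s.max(2)<190))[148:184,330:392]
    print("\n".join("".join(".#"[v] for v in r) for r in m[::2]));print()
E
```

```text
Traceback (most recent call last):
TypeError: string indices must be integers, not 'numpy.bool'
```

```bash
python3 - <<'E'
from h import *
import pickle
f=[pickle.load(open(f"side{i}.pkl","rb"))["frame"] for i in(0,3,4)]
for g in f:
    s=g.astype(int);sat=s.max(2)-s.min(2)
    m=((sat<22)&(s.max(2)<190))[148:184,330:392]
    print("\n".join("".join(".#"[int(v)] for v in r) for r in m[::2]));print()
E
```

```text
##############................................................
##############................................................
##############................................................
#############.................................................
#############.................................................
#############.................................................
#############.................................................
############################.....#################............
#####################################.#.........###...........
#########################.#......................##...........
###############.................................###...........
###############.................................###...........
###############.................................##............
###############...............................................
##############................................................
.###########..................................................
..............................................................
.............................
[... 1603 characters left out ...]
.......
#..#####.########.######..########################............
###########.##.#.#######.#..#########.#.........###...........
##.#####.########.###.##...#####.###.............##...........
.##..##########.########..#.###.#.##............###...........
##.####.##.########.##..#####.##.##.............###...........
######.#########.###...#.##.#####................#............
#########.#####.############.##...............................
##############..##.######.###.................................
#####.######...##..###.#####..................................
###.####.......##.####........................................
#..######......#####..........................................
```

The tube has not moved at all. I'll triangulate it from side and wrist views to check the height and position I assumed.

```bash
python3 - <<'E'
from h import *
import pickle
D=pickle.load(open("side0.pkl","rb"));W=pickle.load(open("wrist3.pkl","rb"));S=pickle.load(open("scene0.pkl","rb"))
print("tip",tri(D,(379,173),W,(149,201.5)))
print("bend",tri(D,(379,163),W,(127,212)))
# tube line: plane through wrist points, cut by side rays
o,d1=ray(W,158,262);_,d2=ray(W,136,232);n=np.cross(d1,d2)
for p in((355,164),(362,163.5),(370,162.5)):
    a,d=ray(D,*p);P=a+d*(n@(o-a))/(n@d);w=P[:2]-A;print(P.round(4),np.linalg.norm(w).round(4),np.degrees(np.arctan2(w[1],w[0]))%360)
for th,r,z in((198,.07,.17),(198,.12,.17),(198,.135,.118)):print("scene",proj(S,at(th,z,r)),"side",proj(D,at(th,z,r)))
E
```

```text
tip (array([ 0.45697478, -0.14474228,  0.13156009]), np.float64(0.002605933156183916))
bend (array([ 0.45970209, -0.15181363,  0.16557869]), np.float64(0.001493837355148119))
[ 0.5283 -0.1082  0.1925] 0.0578 176.77141367677194
[ 0.5091 -0.1229  0.1837] 0.0778 188.40821864992677
[ 0.4863 -0.1316  0.1837] 0.1018 191.39815247537908
scene (np.float64(286.825473091424), np.float64(149.40378557148676)) side (np.float64(358.8180420392567), np.float64(163.81369958287314))
scene (np.float64(282.7994527078266), np.float64(133.281697053196)) side (np.float64(375.12909137399834), np.float64(162.3827349757948))
scene (np.float64(283.35461304000063), np.float64(142.17532667626475)) side (np.float64(378.4665773661369), np.float64(173.6717564757372))
```

```bash
python3 - <<'E'
from plant import *
from h import *
import pickle
p=current_position();move_l([p[0],p[1],.30],velocity=.2)
reach(at(198,.26),down(108));command_gripper(.055)
print(move_l(at(198,.145),velocity=.12,force_limit=6),current_position(),current_orientation(),current_joint_pos().round(2))
im=[]
for n in("wrist","side"):
    c=camera(n);pickle.dump(c,open(n+"5.pkl","wb"));im.append(c["frame"])
a=im[0][:,120:520];b=cv2.resize(im[1][90:250,260:420],(400,400),interpolation=cv2.INTER_CUBIC)
cv2.imwrite("pics/m5.png",np.hstack([a,b]));print(current_time())
E
```

```text
False [ 0.4915619  -0.1426436   0.14566249] [ 6.39327022e-04 -1.56410706e-01  9.87691832e-01 -3.56619408e-04] [-0.36  0.27  1.71  0.    1.16 -2.25]
22.4833
```

View pics/m5.png

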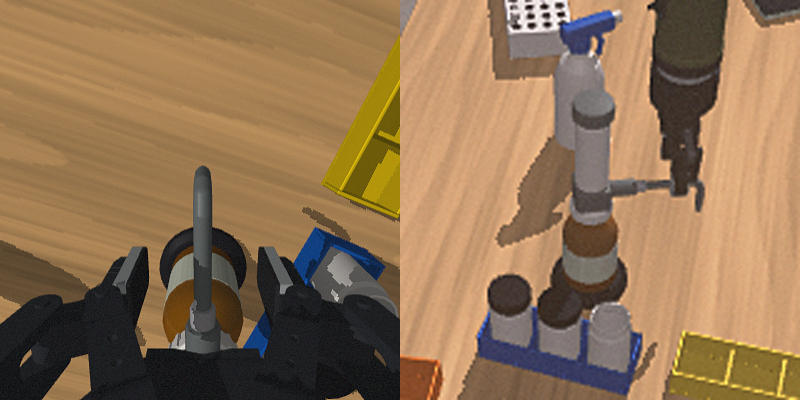

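The tube is centred between the open fingers at composite px (200,230). In the side half, the fingertips only just reach tube height (683,192), so they rode over it. I'll go 22 mm lower, close around it and sweep, checking the tube after the first step.

```bash
cat > push.py <<'E'
from plant import *
from h import *
import pickle
Z=.123
print("hit",move_l(at(198,Z),velocity=.06,force_limit=6))
command_gripper(.02);print(current_grip_width(),current_wrist_force().round(2))
def tipcols():
    g=camera("side")["frame"].astype(int)[158:176,374:384];return int(((g.max(2)-g.min(2)<22)&(g.max(2)<190)).sum())
print("tube px at old place",tipcols())
for th in(188,178): move_l(at(th,Z),down(th-90),velocity=.08)
print(current_wrist_force().round(2));n=tipcols();print("after",n,current_time())
if n<12:
    for th in(165,152,139,126,114,109): move_l(at(th,Z),down(th-90),velocity=.08)
    print(current_wrist_force().round(2))
    for n in("wrist","side","scene"):
        c=camera(n);pickle.dump(c,open(n+"6.pkl","wb"));cv2.imwrite(f"pics/{n}6.png",c["frame"])
print(current_time())
E
python3 push.py
```

```text
hit False
0.019463728207402452 [ 0.28  0.31 -0.7 ]
tube px at old place 53
[0.51 0.29 0.2 ]
after 35 24.2667
24.2667
```

```bash
python3 - <<'E'
from plant import *
from h import *
def asc(g,st,sx):
    s=g.astype(int);sat=s.max(2)-s.min(2);v=s.max(2)
    for r in range(0,g.shape[0],st): print("".join("@" if v[r,k]<50 else "#" if sat[r,k]<22 else "." for k in range(0,g.shape[1],sx)))
asc(camera("wrist")["frame"][150:340,230:410],7,2);print()
asc(camera("side")["frame"][144:190,330:400],2,1)
E
```

```text
..........................................................................................
..........................................................................................
..........................................................................................
..........................................................................................
.......................................####@@@............................................
......................................####@@@@@...........................................
.....................................#########@...........................................
.....................................#########@...........................................
....................................#########@@...........................................
....................................##########@...........................................
....................................###########...........................................
.....................................##########...........................................
........
[... 2381 characters left out ...]
######.#.##########.###########..#####.......................
###############....................#.####.#..######...................
###############....................####.##.......###..................
##############.....................##..###.......###..................
.###########............................##.......###..................
.................................................###..................
.................................................##...................
.................................................#....................
......................................................................
................#.....................................................
```

The tube is now caught: it lies against the trailing finger in the wrist view, and the tip has moved in the side view. I'll carry on with the sweep.

```bash
python3 - <<'E'
from plant import *
from h import *
import pickle
Z=.123
for th in(165,152,139,126,114,109): move_l(at(th,Z),down(th-90),velocity=.08)
print(current_wrist_force().round(2),current_position(),at(109))
for n in("wrist","side"):
    c=camera(n);pickle.dump(c,open(n+"6.pkl","wb"))
print(current_time())
def asc(g,st,sx):
    s=g.astype(int);sat=s.max(2)-s.min(2);v=s.max(2)
    for r in range(0,g.shape[0],st): print("".join("@" if v[r,k]<50 else "W" if v[r,k]>175 and sat[r,k]<25 else "#" if sat[r,k]<22 else "." for k in range(0,g.shape[1],sx)))
W=pickle.load(open("wrist6.pkl","rb"))
asc(W["frame"][90:330,230:410],6,2)
M=np.array([.537,.0221]);print("mouth",proj(W,[*M,.102]))
for th in(108,110,112,114):print(th,proj(W,at(th,.118,.135)),proj(W,at(th,.17,.12)))
E
```

```text
[-0.49  0.7   0.38] [ 0.55318257 -0.01723947  0.12299051] [np.float64(0.5534431845542843), np.float64(-0.016948142440068314), 0.145]
26.8667
..........................................................................................
......................................#...................................................
..........................................................................................
..........................................................................................
..........................................................................................
.........................................##########.......................................
....................................#######WW###########..................................
................................####WWW####################...............................
..............................##WWW##########################.............................
............................##WW###############################...........................
............................WW###################
[... 2578 characters left out ...]
@@@@@@@@@@@
@@#@@#@@@@@@@@@@@@@@@@@@@@@@@@@@###....##########..........###@@@@@@@@@@@@@@@@@@@@@@@@@@@@
mouth (np.float64(317.9827870832173), np.float64(159.88209736091912))
108 (np.float64(326.253556782042), np.float64(176.1651468155524)) (np.float64(326.7428276327197), np.float64(232.49601804210187))
110 (np.float64(318.3940962271454), np.float64(176.12886250407064)) (np.float64(317.44658677094475), np.float64(232.45525937530843))
112 (np.float64(310.5407307604877), np.float64(176.3621030928788)) (np.float64(308.1581747895354), np.float64(232.71604167617906))
114 (np.float64(302.70911068681227), np.float64(176.86422071946777)) (np.float64(298.89741524174275), np.float64(233.27756615232727))
```

The tube is at about 111° and the jar mouth (centre ≈ (321,157)) needs about 109.4°. I'll nudge it 1.7° more, then open, retreat upward and check.

```bash
python3 - <<'E'
from plant import *
from h import *
import pickle
Z=.123
move_l(at(107.3,Z),down(17.3),velocity=.04)
c=camera("wrist");g=c["frame"].astype(int)
command_gripper(.04)
move_l(at(108.5,Z),down(17.3),velocity=.03)   # recentre round the tube before rising
move_l(at(108.5,.30),velocity=.12)
W=camera("wrist")
reach([.42,.10,.32],down(84))
for n,cc in(("wrist7",W),("wrist8",camera("wrist")),("side8",camera("side"))): pickle.dump(cc,open(n+".pkl","wb"))
print(current_time(),current_position())
def asc(g,st,sx):
    s=g.astype(int);sat=s.max(2)-s.min(2);v=s.max(2)
    for r in range(0,g.shape[0],st): print("".join("@" if v[r,k]<50 else "W" if v[r,k]>175 and sat[r,k]<25 else "#" if sat[r,k]<22 else "." for k in range(0,g.shape[1],sx)))
M=np.array([.537,.0221])
for n,(w,h) in(("wrist7",(60,60)),("wrist8",(60,50)),("side8",(40,30))):
    c=pickle.load(open(n+".pkl","rb"));u,v=map(int,proj(c,[*M,.102]));x,y=max(u-w,0),max(v-h,0)
    print(n,"origin",x,y,"mouth",proj(c,[*M,.102]),"tip",proj(c,at(109.4,.118,.135)),"bend",proj(c,at(109.4,.17,.12)));asc(c["frame"][y:v+h,x:u+w],4 if n!="side8" else 2,2 if n!="side8" else 1)
E
```

```text
30.4083 [0.42086668 0.09955398 0.31972516]
wrist7 origin 258 77 mouth (np.float64(318.537600061728), np.float64(137.83964178544034)) tip (np.float64(320.186388340785), np.float64(145.38272021226436)) bend (np.float64(320.2864762886305), np.float64(166.05462386972914))
............................................................
............................................................
............................................................
............................................................
............................................................
............................................................
............................................................
........................#....#..............................
.................................#..........................
............................................................
.............................######.......#.................
.........................###WWWWWWW###......................
.......................##W##############....................
......................#W##############
[... 4708 characters left out ...]
#...#################....#..........................
.............################...#################...............................
.....................#####.#....#################...............................
.................................################...............................
..##................................############...#............................
..........#.................................####................................
.................###............................................................
.........................##......................#..............................
................................................................................
```

In wrist7 the tube column (≈320) lines up with the mouth centre (320,138), and the tip sits over the mouth. The arm is clear, so I'm handing in.

```bash
python3 -c "
from plant import *
print(job_done(),current_time())"
```

```text
the job is handed in; nothing more can be done
the job is handed in; nothing more can be done
```

The open jar stands upright in the blue crate's free cell, and the head is turned so the spout hangs over its mouth, in line side to side but about 7 mm short of the centre towards the dispenser (fixed by the crate's and spout's dimensions); handed in at about 30 s of the 72 s allowed, with no verdict returned.

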